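Clamp a lens pot in the lid-opening fixture

TASK

The lid of the black lens pot is stuck and must be held for unscrewing. With the fingertips, slide the pot along the worktop into the mouth of the blue clamping fixture until it is fully home against the back stop; then swing the red lever outward, away from the mouth, by pushing it past its dead point, until it snaps into lock and the clamp foot holds the pot against the fence. Only push: keep the pot standing flat on the worktop and never lift it, and leave the other things where they are.

Things in the scene. Friction and masses are not known exactly. Their poses are not given: they have to be found in the camera images.
- fixture: U-shaped blue-painted metal clamping fixture bolted to the worktop, walls 30 mm high. Origin: on the worktop, where the seated pot's centre belongs. x points from the open mouth into the fixture, y to the left of that, z up. Walls reach forward only to x = -35 mm (lead-in of the fence to -59), so a finger behind a seated pot stays outside the mouth. Clamp block: x -35 to +37, y +52 to +108 mm.
- back_stop (a point): Centre of the back stop's rubber face, which looks out of the mouth: fixture x = +33 mm, 15 mm over the worktop.
- fence (a point): Centre of the fence's rubber face (right wall): fixture y = -33 mm, 15 mm over the worktop. Its front end has a flared lead-in that widens to y = -41 mm at x = -59 mm. The free passage between fence and drawn-back clamp foot is 78 mm, mouth 85 mm.
- lens_pot: Loose black screw-lid lens pot, plain upright cylinder 66 mm across, 33 mm high, 40 to 90 g; origin at the centre of its underside. Starts on the worktop 75 to 95 mm in front of its seat, 14 mm right to 26 mm left of the seat line. Home: touching the back stop, centre at fixture x = 0, y 0 to 12 mm; the clamp then pushes it sideways against the fence (y = 0).
- clamp_lever (a joint): Turn of the red lever about its upright pivot, rad. 0 = open (start): points toward fixture -x, 5 degrees to the +y side. Grows clockwise seen from above, swinging toward +y; 1.2 = locked, at its stop. Let go before the dead point (0.75) it springs back to 0; beyond it, it snaps to 1.2. A sprung strut on its crank does this. Needs about 7 N near its end at first, falling to nothing at the dead point.
- lever_tip (a point): End of the red handle's centre line, 90 mm from the pivot. The handle is a level round bar 18 mm thick with a round end, from 36 to 90 mm from the pivot (less 9 mm of rounding), centre line 49 mm over the worktop, 40 mm free beneath it. Nothing on the fixture is higher than 58 mm.
- clamp_foot: Black round clamp foot, 22 mm across, 17 mm over the worktop, driven by the lever along fixture -y: 12 mm to the seated pot, then it presses on it by a spring, about 7 N when locked. Origin at worktop level under the foot's face; fixture x = 0, y = 45 mm when open.
- lever_pivot (a point): Point on the lever's upright turning axis, at the height of the red handle's centre line (49 mm over the worktop); at fixture x = 0, y = 80 mm.
- dropper_red: Bystander: eye-drop bottle with red cap, standing, 25 mm across, 84 mm high; origin at its foot.
- lens_case: Bystander: white contact lens case with a white and a blue cap, 36x72x18 mm; origin under its centre.
- loupe: Bystander: small black loupe, 32 mm across, 20 mm high (much smaller than the pot); origin under its centre.
- forceps: Bystander: steel forceps lying, 14x115x9 mm; origin under the centre.
- gauze: Bystander: flat sealed gauze pack, 55x95x9 mm; origin under its centre.
Mind the look-alikes: they are no part of the job. There is more than one size of the lens_pot; the job needs the smallest.

How it is judged:
By the outcome, as a careful person would: the job done as asked, in the order asked, and still so for the second after the job is handed in, with the robot touching nothing.
It also fails if it takes over 48 s, if anything falls off the work surface, if the arm or the gripper's body presses on something with over 40 N, if the wrist force passes 120 N, or if a joint passes its speed limit or range.

ROBOT

A 6-joint arm with a two-finger parallel gripper is mounted at the origin on a cart in front of the work surface, level with it; the furniture and walls round the work are solid. World frame = base frame: x ahead of the robot, y to its left, z up, the work surface at z = 0. Lengths are in m, angles in degrees, forces in N, time in s.
With the tool pointing down it reaches from about 0.4 to 0.825 m from the base axis. Payload 7 kg.
Tool frame: the origin (TCP) lies between the finger pads; the fingertips stand 19 mm ahead of it and the grasp point (between the pads) is the TCP; z points along the fingers, y is the direction in which the jaws open and shut (so a half turn about z gives the same grasp; the last joint's range is limited). The gripper opens to 85 mm and grips with 20 to 120 N. Pads are 22 mm wide; open, the fingers measure 114 mm over their backs; the gripper's body (76 mm by 85 mm) begins 54 mm behind the grasp point. The pads swing forward as they close: fully open they stand 13 mm farther back than shut.
Start: joints at [-48.295, 20.546, 0.682, 0, -70.136, -16.507], TCP at [0.287, -0.611, 0.25] pointing down, gripper open.
Joint ranges: [-176.03, 176.03], [-82.01, 121.73], [-58.28, 71.71], [-173.87, 95.51], [-174.79, -0.11], [-173.66, 173.66]. Speed limits (degrees/s): [136.94, 136.94, 172.46, 180, 180, 180].

INTERFACE

Orientations are given as a 3x3 rotation matrix whose columns are the frame's x, y, z axes.
In Python, from workcell import robot gives the robot as it stands. The module is installed in compiled form; this text tells all that it offers.
- The arm moves only by the tool play_rows, never from a script. Its argument "moves" is a list of rows, each a list of 3 entries, a list of its own where there are three numbers: the turn, a rotation vector about the world's x, y, z in rad, then the shift along the world's x, y, z in m, then the finger opening in m, from 0 to 0.0854. A call has 1 to 8 rows; each row shifts and turns the commanded pose from where the row before left it; what a row does not reach is not made up. A row lasts 1/12 s, in which the tool goes at most 41.7 mm and 7.16 degrees, less where a joint would pass 70% of its speed; a pose out of reach is approached as far as the arm can. A call with a gripper value outside its range is refused whole. The fingers move at their own pace and stop on an object; the grip force is fixed at half the most. Time passes only in rows, so rows that do not move let the fingers close. It gives the time, the measured TCP pose, the force and the opening at its end, in the units of the state.
- robot.get_state(): the state, without advancing time (a new reading comes with each control period).
- robot.get_image(name): name is "scene" or "top" or "wrist"; returns a dict with "frame" (420x560x3 uint8, red, green, blue), "range_z" (420x560 float32, m along the optical axis (not along the pixel's ray), 0 where there is no reading), "vfov" (degrees; the focal length in pixels is half the picture's height over the tangent of half this angle, whatever the lens; pixels are square), "cx", "cy" (the principal point, pixels), "camera_from_world" (4x4, takes a point from world to camera coordinates); the wrist camera has in their place "T_tool_cam" (4x4, takes a point from camera to tool coordinates, whose origin is the TCP and whose axes are the flange's). Camera axes: x right, y down, z forward; pixel columns grow to the right and rows downward; lengths in m; the calibration is good to about 2 mm. A picture is of the moment at which its call begins: read the wrist's pose just before it.
- robot.finish_job(): hands the job in, once; it reports no verdict.
The state is a dict: "time_s": time; "qpos": joint angles; "dq": joint speeds; "effort": joint torques, N m; "tcp_pos": TCP position; "orientation": TCP orientation; "force": force on the tool from outside, world axes, zero at the start; "wrist_torque": the same for the moment, N m; "width": finger opening in m.
Only numpy, scipy, OpenCV 4.12 (cv2) and the standard library are available. Lean on these libraries where they do the work, as an engineer would, in place of code of your own. Each camera call takes 0.05 s, during which the arm holds its last target. There are 200 camera calls.

## Working session

There is one attempt and no reset: what is moved stays moved. The work goes in short steps, Python scripts to look and compute and a tool call to move; the robot and the scene stay as the last step left them, time stands still between calls to the robot, and variables do not carry over. Pictures are saved under pics/ and viewed, about 8 in all and at most 12, crops included, and the job is handed in when it is done.

Besides the shell and the picture viewer there is one more tool, called after "Call:" by a JSON object that holds its "op" and its "data". play_rows: Moves the arm, as the interface text tells. Its arguments: {"type":"object","properties":{"moves":{"type":"array"}},"required":["moves"]}

```bash
mkdir -p pics; cat > h.py <<'E'
import numpy as np, cv2
from workcell import robot
def cam(n):
    d=robot.get_image(n); h=d["frame"].shape[0]
    d["f"]=h/2/np.tan(np.radians(d["vfov"])/2)
    if n=="wrist":
        s=robot.get_state(); T=np.eye(4); T[:3,:3]=s["orientation"]; T[:3,3]=s["tcp_pos"]
        d["W"]=T@d["T_tool_cam"]
    else: d["W"]=np.linalg.inv(d["camera_from_world"])
    return d
def ray(d,uv,z):
    uv=np.atleast_2d(uv).astype(float)
    r=np.c_[(uv[:,0]-d["cx"])/d["f"],(uv[:,1]-d["cy"])/d["f"],np.ones(len(uv))]@d["W"][:3,:3].T
    o=d["W"][:3,3]; return o+r*((z-o[2])/r[:,2])[:,None]
def cloud(d):
    h,w=d["range_z"].shape; u,v=np.meshgrid(np.arange(w),np.arange(h)); z=d["range_z"]
    p=np.stack([(u-d["cx"])/d["f"]*z,(v-d["cy"])/d["f"]*z,z],-1)
    return p@d["W"][:3,:3].T+d["W"][:3,3]
def save(n,im): cv2.imwrite(f"pics/{n}.png",im[:,:,::-1])
E
python3 - <<'E'
from h import *
import pickle
for n in("top","scene"):
    d=cam(n); pickle.dump(d,open(n+".pkl","wb")); save(n+"1",cv2.resize(d["frame"],(800,600)))
    print(n,d["f"],d["cx"],d["cy"],d["W"].round(3).tolist())
print(robot.get_state())
E
```

```text
top 416.3507918201274 278.10276211543834 201.42162604315712 [[-0.016, -0.997, 0.078, 0.498], [-1.0, 0.016, 0.002, 0.116], [-0.003, -0.078, -0.997, 1.377], [0.0, 0.0, 0.0, 1.0]]
scene 467.6701511613587 280.15613104510203 211.36926137625383 [[-0.501, -0.437, 0.747, -0.412], [-0.865, 0.273, -0.421, 0.722], [-0.02, -0.857, -0.515, 0.775], [0.0, 0.0, 0.0, 1.0]]
{'time_s': 0.1, 'qpos': array([-4.82952695e+01,  2.05883045e+01,  6.37499464e-01, -1.59435598e-02,
       -7.01382352e+01, -1.65079626e+01]), 'dq': array([-0.09916741, -0.10596004,  0.12986656,  0.10695857, -0.0442054 ,
        0.0382781 ]), 'effort': array([-1.71799089e-03, -5.84768379e+01,  2.94107759e+01,  6.95462957e+00,
       -3.20831685e-03,  2.22730847e-05]), 'tcp_pos': array([ 0.28715992, -0.61040273,  0.24944045]), 'orientation': array([[-9.04891321e-01, -4.25641861e-01, -8.38493384e-04],
       [-4.25642644e-01,  9.04890357e-01,  1.33433139e-03],
       [ 1.90797280e-04,  1.56432344e-03, -9.99998758e-01]]), 'force': array([ 0.27414236, -1.45300226, -0.31398008]), 'wrist_torque': array([-0.04056016,  0.02322731,  0.03149568]), 'width': 0.08531849002741246}
```

View pics/top1.png

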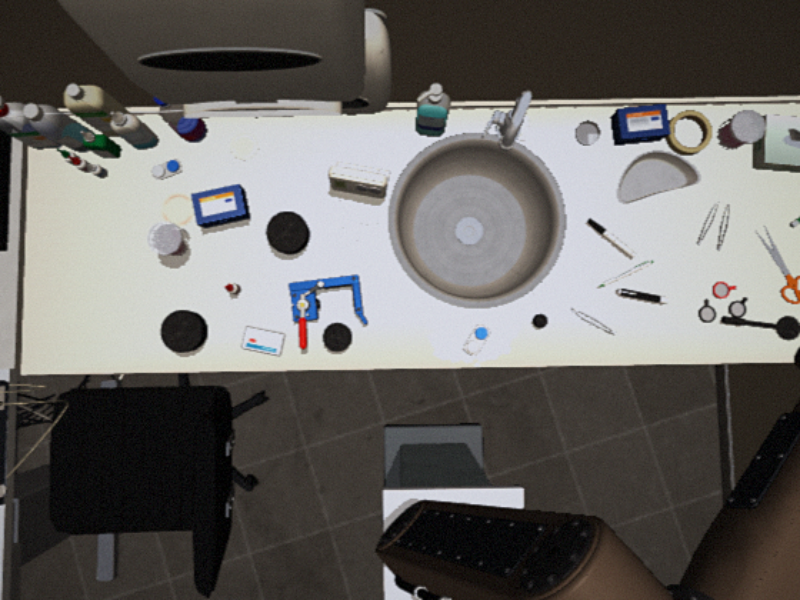

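View pics/scene1.png

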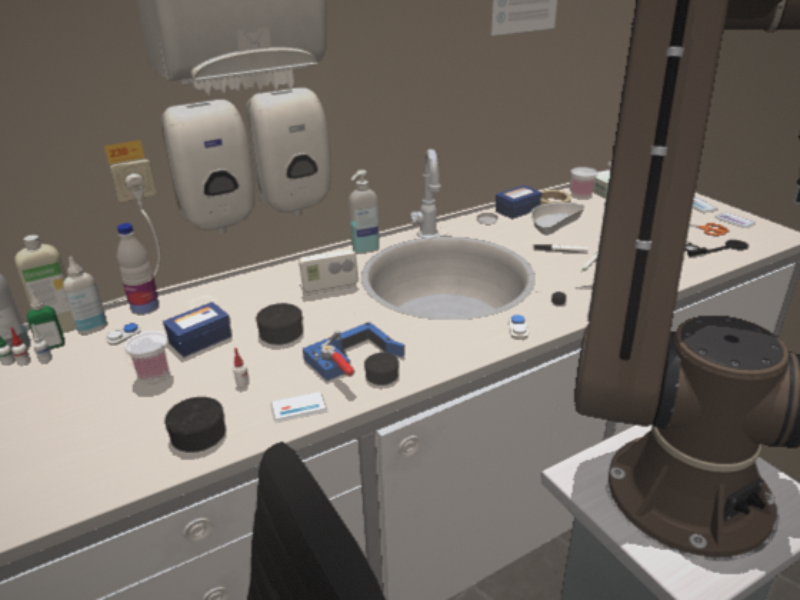

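Top view (800 px scale): the fixture is at (325,295) with its mouth facing down, toward the robot. The red lever is at (303,330). There are three black pots: (337,337), (288,232) and (183,331), plus the loupe at (540,321). The pot at (337,337) is the smallest and stands just in front of the mouth, so it fits. I'll confirm that with sizes and a crop.

```bash
python3 - <<'E'
from h import *
import pickle
d=pickle.load(open("top.pkl","rb")); im=d["frame"]; P=cloud(d)
save("crop1",cv2.resize(im[170:270,150:290],(800,571),interpolation=cv2.INTER_CUBIC))
hsv=cv2.cvtColor(im,cv2.COLOR_RGB2HSV)
table=np.zeros(im.shape[:2],bool); table[75:255,20:550]=1
dark=((im.max(2)<60)&table).astype(np.uint8)
n,l,s,c=cv2.connectedComponentsWithStats(dark)
for i in range(1,n):
    if s[i,4]>60:
        m=l==i; q=np.argwhere(m)[:,::-1].astype(np.float32); (u,v),r=cv2.minEnclosingCircle(q)
        print("dark",(u,v),r*2, ray(d,(u,v),.033)[0].round(4), "diam mm",2*np.sqrt(s[i,4]/np.pi)/d["f"]*1.345*1000,"z",np.median(P[m][:,2]).round(4))
blue=(hsv[...,0]>100)&(hsv[...,0]<125)&(hsv[...,1]>150)&table; blue[:,:195]=0; blue[:190]=0;blue[:,265:]=0
q=np.argwhere(blue)[:,::-1]; print(q.min(0),q.max(0),"blue pts z hist",np.histogram(P[blue][:,2],8))
w=ray(d,q,.03); print("blue bbox world",w.min(0),w.max(0), cv2.minAreaRect((w[:,:2]*1000).astype(np.float32)))
red=((hsv[...,0]<8)|(hsv[...,0]>172))&(hsv[...,1]>150)&(hsv[...,2]>90)&table; red[:,:195]=0; red[:,230:]=0
q=np.argwhere(red)[:,::-1]; w=ray(d,q,.049)[:,:2]; c=w.mean(0); U,S,V=np.linalg.svd(w-c); t=(w-c)@V[0]
print("red",len(q),c,V[0],c+V[0]*t.min(),c+V[0]*t.max(),P[red].mean(0))
E
```

```text
dark (77.37677001953125, 94.99494934082031) 65.52288818359375 [0.9669 0.7767 0.033 ] diam mm 92.50407875821635 z 0.071
dark (254.5, 75.0) 31.000200271606445 [1.0248 0.19   0.033 ] diam mm 37.351891402490146 z 0.2197
dark (456.0, 94.0) 61.74159622192383 [ 0.949  -0.4742  0.033 ] diam mm 58.43654225089429 z 0.0259
dark (36.5, 90.5) 34.20545959472656 [0.9844 0.9125 0.033 ] diam mm 57.979999770847456 z 0.1168
dark (300.7749938964844, 87.0) 20.4501895904541 [0.9814 0.0374 0.033 ] diam mm 47.80597413464712 z 0.0594
dark (133.5, 91.0) 21.000200271606445 [0.9773 0.591  0.033 ] diam mm 43.89367562046089 z 0.0528
dark (511.5, 95.5) 17.49305534362793 [ 0.9408 -0.6566  0.033 ] diam mm 30.27906735726307 z 0.0284
dark (538.5, 109.0) 27.65883445739746 [ 0.894  -0.7425  0.033 ] diam mm 46.964747606507224 z 0.0226
dark (155.28831481933594, 146.01824951171875) 39.289283752441406 [0.7915 0.5176 0.033 ] diam mm 44.49498686691935 z 0.0339
dark (201.46551513671875, 162.62069702148438) 30.154863357543945 [0.7341 0.3664 0.033 ] diam mm 94.98452076007315 z 0.0466
dark (448.0, 207.5) 26.476604461669922 [ 0.57
[... 350 characters left out ...]
033 ] diam mm 53.57285906040911 z 0.0053
dark (235.39622497558594, 235.73585510253906) 19.734304428100586 [0.4946 0.2576 0.033 ] diam mm 62.81974560893556 z 0.0321
[203 193] [256 226] blue pts z hist (array([539,   0,   0,   0,   0,   0,   0,   5]), array([0.02057805, 0.19010134, 0.35962463, 0.52914792, 0.69867121,
       0.8681945 , 1.03771778, 1.20724107, 1.37676436]))
blue bbox world [0.52488663 0.19104113 0.03      ] [0.63260273 0.36220097 0.03      ] ((572.214111328125, 277.3465576171875), (110.98592376708984, 162.78094482421875), 5.812072277069092)
red 94 [0.50522201 0.33145593] [-0.9993578  -0.03583264] [0.53935046 0.33267963] [0.47264447 0.33028785] [0.50518483 0.33022445 0.05660021]
```

View pics/crop1.png

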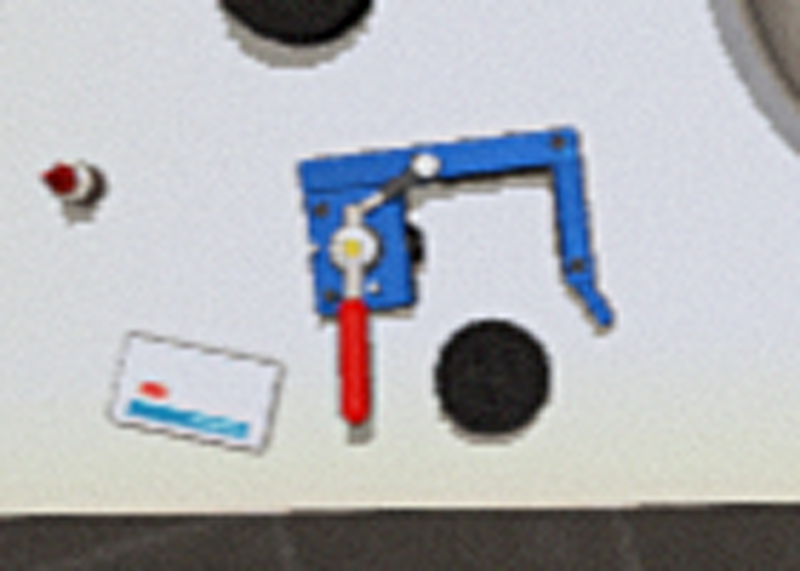

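The crop confirms it. The pot in front of the mouth measures about 63 mm, and the other two about 95 and 100 mm. The fixture's yaw is about 7°. Next I move over it for a closer wrist view.

Call:
{"op": "play_rows", "data": {"moves": [[[0,0,-0.04],[0.026,0.032,0],0.024],[[0,0,-0.04],[0.026,0.032,0],0.024],[[0,0,-0.04],[0.026,0.032,0],0.024],[[0,0,-0.04],[0.026,0.032,0],0.024],[[0,0,-0.04],[0.026,0.032,0],0.024],[[0,0,-0.04],[0.026,0.032,0],0.024],[[0,0,-0.04],[0.026,0.032,0],0.024],[[0,0,-0.04],[0.026,0.032,0],0.024]]}}

```text
time_s: 0.77
tcp_pos: [0.4961, -0.3528, 0.2501]
orientation: [[-0.993, -0.117, -0.0], [-0.117, 0.993, 0.0], [0.0, 0.0, -1.0]]
force: [1.6, -0.8, 0.1]
width: 0.024
```

Call:
{"op": "play_rows", "data": {"moves": [[[0,0,0],[0,0.04,0],0.024],[[0,0,0],[0,0.04,0],0.024],[[0,0,0],[0,0.04,0],0.024],[[0,0,0],[0,0.04,0],0.024],[[0,0,0],[0,0.04,0],0.024],[[0,0,0],[0,0.04,0],0.024],[[0,0,0],[0,0.04,0],0.024],[[0,0,0],[0,0.04,0],0.024]]}}

```text
time_s: 1.43
tcp_pos: [0.4947, -0.0329, 0.2503]
orientation: [[-0.993, -0.119, -0.0], [-0.119, 0.993, 0.0], [0.0, 0.0, -1.0]]
force: [1.5, -0.5, 0.3]
width: 0.0239
```

Call:
{"op": "play_rows", "data": {"moves": [[[0,0,0],[0,0.04,0],0.024],[[0,0,0],[0,0.04,0],0.024],[[0,0,0],[0,0.04,0],0.024],[[0,0,0],[0,0.04,0],0.024],[[0,0,0],[-0.01,0.04,0],0.024],[[0,0,0],[-0.02,0.03,0],0.024],[[0,0,0],[-0.03,0.02,0],0.024],[[0,0,0],[0,0,0],0.024]]}}

```text
time_s: 2.1
tcp_pos: [0.4319, 0.218, 0.2499]
orientation: [[-0.992, -0.123, -0.001], [-0.123, 0.992, 0.0], [0.001, 0.0, -1.0]]
force: [0.4, -0.9, -0.2]
width: 0.0241
```

```bash
cat > meas.py <<'E'
from h import *
import sys,pickle
d=cam("wrist"); im=d["frame"]; P=cloud(d); save(sys.argv[1],im); pickle.dump(d,open("w.pkl","wb"))
print("cam",d["W"].round(3).tolist(),d["f"])
hsv=cv2.cvtColor(im,cv2.COLOR_RGB2HSV)
red=((hsv[...,0]<8)|(hsv[...,0]>172))&(hsv[...,1]>150)&(hsv[...,2]>80)&(P[...,2]>.03)&(P[...,2]<.07)
w=P[red]; 
if len(w)>50:
    q=np.argwhere(red)[:,::-1]; w=ray(d,q,.049)[:,:2]; c=w.mean(0); V=np.linalg.svd(w-c,full_matrices=False)[2]; t=(w-c)@V[0]
    print("red",len(q),V[0],c+V[0]*t.min(),c+V[0]*t.max(),"z",np.percentile(P[red][:,2],[5,95]))
dark=((im.max(2)<70)&(P[...,2]>.025)&(P[...,2]<.04)).astype(np.uint8)
n,l,s,c=cv2.connectedComponentsWithStats(dark)
for i in range(1,n):
    if s[i,4]>800:
        w=ray(d,np.argwhere(l==i)[:,::-1],.033)[:,:2].astype(np.float32)
        print("pot?",s[i,4],cv2.minEnclosingCircle(w*1000),c[i])
blue=(hsv[...,0]>100)&(hsv[...,0]<125)&(hsv[...,1]>150)&(P[...,2]>.024)&(P[...,2]<.036)
w=ray(d,np.argwhere(blue)[:,::-1],.030)[:,:2]; np.save("blue.npy",w)
print("blue",len(w),w.min(0),w.max(0),cv2.minAreaRect((w*1000).astype(np.float32)))
E
python3 meas.py w1
```

```text
cam [[-0.124, 0.938, 0.324, 0.349], [0.992, 0.117, 0.041, 0.206], [0.0, 0.327, -0.945, 0.374], [0.0, 0.0, 0.0, 1.0]] 291.67338623703967
red 810 [0.56232954 0.82691323] [0.49405336 0.30953507] [0.62951971 0.50874018] z [0.05082584 0.06188075]
pot? 1793 ((494.9772033691406, 253.44564819335938), 32.6527099609375) [305.03680982 231.43837144]
blue 1358 [0.52364715 0.18817655] [0.63533393 0.35789378] ((572.3948364257812, 274.29437255859375), (112.60800170898438, 162.5636444091797), 5.5083489418029785)
```

View pics/w1.png

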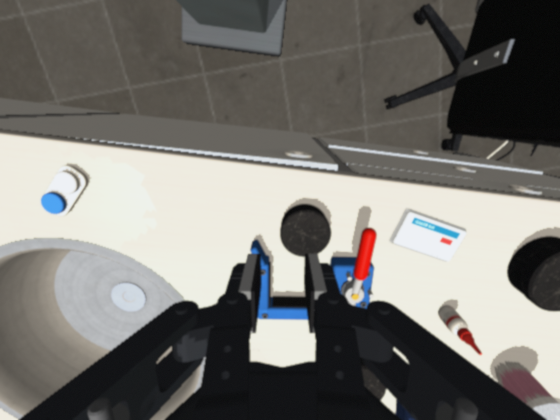

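Wrist view: the pot is at (305,231), the lever tip at (369,233), the pivot at (354,296) and the fence at (262,280). The red mask also picked up the dropper cap, so I'll restrict it to the lever. Then I'll fit the fixture from both views.

```bash
python3 - <<'E'
from h import *
import pickle
dw=pickle.load(open("w.pkl","rb")); dt=pickle.load(open("top.pkl","rb"))
for nm,d,box,piv in(("w",dw,(340,380,220,290),(354,296)),("t",dt,(205,220,215,255),(211.6,213.2))):
    im=d["frame"]; hsv=cv2.cvtColor(im,cv2.COLOR_RGB2HSV).astype(int)
    m=((hsv[...,0]<8)|(hsv[...,0]>172))&(hsv[...,1]>150)&(hsv[...,2]>80)
    k=np.zeros_like(m); k[box[2]:box[3],box[0]:box[1]]=1; m&=k
    w=ray(d,np.argwhere(m)[:,::-1],.049)[:,:2]; c=w.mean(0); V=np.linalg.svd(w-c,full_matrices=False)[2][0]; V*=-np.sign(V[0]); t=(w-c)@V
    tip=c+V*t.max(); yaw=np.degrees(np.arctan2(-V[1],-V[0]))+5
    print(nm,"lever dir yaw->fixture yaw",yaw,"tip",tip,"inner end",c+V*t.min(),"pivot by ray",ray(d,piv,.055)[0],"pivot by tip",tip-.09*V)
    b=(hsv[...,0]>100)&(hsv[...,0]<125)&(hsv[...,1]>150)
    w=ray(d,np.argwhere(b)[:,::-1],.03)[:,:2]
    # back wall & fence in provisional frame
    for a in (6,7,8):
        A=np.radians(a); R=np.array([[np.cos(A),-np.sin(A)],[np.sin(A),np.cos(A)]])
        f=(w-[.5724,.2541])@R*1000
        s=f[(abs(f[:,0])<60)&(f[:,1]>-60)&(f[:,1]<115)]
        out=[]
        for lo,hi in((-30,-10),(-10,10),(10,30)):
            e=s[(s[:,0]>lo)&(s[:,0]<hi)&(s[:,1]<0)]; out.append((len(e),np.percentile(e[:,1],[3,97]).round(1) if len(e) else 0))
        bw=[]
        for lo,hi in((-25,0),(0,20),(20,45)):
            e=s[(s[:,1]>lo)&(s[:,1]<hi)&(s[:,0]>10)]; bw.append((len(e),np.percentile(e[:,0],[3,97]).round(1) if len(e) else 0))
        print(a,"fence",out,"back",bw,"frontmin",s[s[:,1]>60][:,0].min() if len(s[s[:,1]>60]) else 0)
E
```

```text
w lever dir yaw->fixture yaw 6.849304209528425 tip [0.47415684 0.32792329] inner end [0.54441736 0.33019183] pivot by ray [0.56652228 0.3265379  0.055     ] pivot by tip [0.56410997 0.33082766]
6 fence [(85, array([-50.4, -39.6])), (114, array([-50.5, -39.5])), (128, array([-52.3, -38.7]))] back [(180, array([39.9, 57.1])), (133, array([41.1, 58.2])), (0, 0)] frontmin -39.69509205452943
7 fence [(82, array([-50. , -39.2])), (118, array([-50.6, -39.5])), (131, array([-53.8, -35.7]))] back [(190, array([39.6, 56.8])), (123, array([41.3, 58.5])), (0, 0)] frontmin -38.4614119535201
8 fence [(81, array([-49.6, -38.8])), (116, array([-50.7, -39.4])), (131, array([-54.2, -36.2]))] back [(179, array([39.4, 56.6])), (123, array([41.4, 58.7])), (0, 0)] frontmin -37.37725589747769
t lever dir yaw->fixture yaw 7.053498745340956 tip [0.47264447 0.33028785] inner end [0.53935046 0.33267963] pivot by ray [0.56722823 0.33034838 0.055     ] pivot by tip [0.56258667 0.33351278]
6 fence [(22, array([-51.2, -37.6])), (29, array([-50.5, -37.2])), (28, array([-50.7, -37.3]))] back [(47, array([39.1, 56.5])), (34, array([39.6, 56.2])), (22, array([39.6, 57.5]))] frontmin -29.473639616225075
7 fence [(22, array([-50.8, -37.2])), (28, array([-50.5, -37.1])), (28, array([-51.2, -37.7]))] back [(45, array([38.7, 56.4])), (35, array([39.8, 56.9])), (21, array([39.9, 58. ]))] frontmin -28.812794288494366
8 fence [(22, array([-50.3, -36.4])), (27, array([-50.4, -37.4])), (28, array([-51.6, -38.1]))] back [(44, array([38.4, 56.2])), (36, array([40. , 57.1])), (19, array([40.1, 58.4]))] frontmin -27.75350985293137
```

Averaging the two views, the fixture origin is about (0.575, 0.253) with yaw 7°. The pot is at fixture (-79, +12) mm. I'll lower the fingers behind the pot.

Call:
{"op": "play_rows", "data": {"moves": [[[0,0,0],[0.0,0.01,-0.03],0.024],[[0,0,0],[0.0,0.01,-0.03],0.024],[[0,0,0],[0.003,0.01,-0.03],0.024],[[0,0,0],[0.003,0,-0.03],0.024],[[0,0,0],[0,0,-0.03],0.024],[[0,0,0],[0,0,-0.03],0.024],[[0,0,0],[0,0,-0.025],0.024],[[0,0,0],[0,0,-0.012],0.024]]}}

```text
time_s: 2.82
tcp_pos: [0.4405, 0.2432, 0.03]
orientation: [[-0.993, -0.118, -0.003], [-0.118, 0.993, -0.003], [0.004, -0.003, -1.0]]
force: [-0.2, -0.1, -1.4]
width: 0.024
```

Call:
{"op": "play_rows", "data": {"moves": [[[0,0,0],[0.003,0.0,0],0.024],[[0,0,0],[0.003,0.0,0],0.024],[[0,0,0],[0,0,0],0.024]]}}

```text
time_s: 3.07
tcp_pos: [0.4488, 0.2456, 0.0342]
orientation: [[-0.993, -0.119, 0.001], [-0.119, 0.993, 0.001], [-0.001, 0.001, -1.0]]
force: [-0.2, 0.5, 0.4]
width: 0.0241
```

```bash
python3 meas.py w2; python3 -c "
from h import *
print(robot.get_state()['tcp_pos'],robot.get_state()['force'])"
```

```text
cam [[-0.119, 0.938, 0.326, 0.364], [0.993, 0.112, 0.04, 0.235], [0.001, 0.329, -0.944, 0.158], [0.0, 0.0, 0.0, 1.0]] 291.67338623703967
pot? 3727 ((465.9334411621094, 247.443115234375), 35.646671295166016) [282.77139791 330.36705125]
blue 430 [0.52075134 0.19084089] [0.53898375 0.33361185] ((529.2075805664062, 262.1894836425781), (18.197702407836914, 142.7469940185547), 0.5775054097175598)
[0.44860413 0.24577205 0.03444911] [ 0.49648688 -0.4968399   0.31119935]
```

View pics/w2.png

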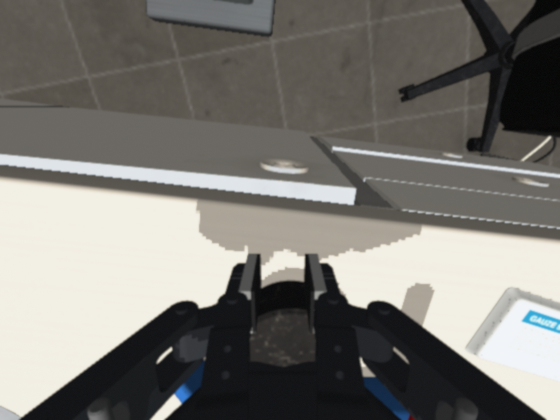

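The fingers sit centred behind the pot: the pot axis is at column ~283 and the finger gap is also centred at ~283. Now I push slowly, drifting about 3.5 mm toward the fence.

Call:
{"op": "play_rows", "data": {"moves": [[[0,0,0],[0.006,0.0003,0],0.024],[[0,0,0],[0.006,0.0003,0],0.024],[[0,0,0],[0.006,0.0003,0],0.024],[[0,0,0],[0.006,0.0003,0],0.024],[[0,0,0],[0.006,0.0003,0],0.024],[[0,0,0],[0.006,0.0003,0],0.024],[[0,0,0],[0.006,0.0003,0],0.024],[[0,0,0],[0,0,0],0.024]]}}

```text
time_s: 3.78
tcp_pos: [0.4906, 0.2476, 0.0332]
orientation: [[-0.993, -0.119, 0.001], [-0.119, 0.993, 0.0], [-0.001, 0.0, -1.0]]
force: [-0.8, 0.5, -0.4]
width: 0.0239
```

```bash
python3 - <<'E'
from h import *
s=robot.get_state(); print(s["tcp_pos"],s["force"])
d=cam("scene"); save("s2",cv2.resize(d["frame"][200:320,190:310],(600,600),interpolation=cv2.INTER_CUBIC))
d=cam("top"); save("t2",cv2.resize(d["frame"][180:260,190:270],(600,600),interpolation=cv2.INTER_CUBIC))
E
python3 -c "
import cv2,numpy as np
cv2.imwrite('pics/c2.png',cv2.resize(np.hstack([cv2.imread('pics/s2.png'),cv2.imread('pics/t2.png')]),(800,400)))"
```

```text
[0.49064559 0.24757543 0.03324533] [-0.78976026  0.45645655 -0.41881395]
```

View pics/c2.png

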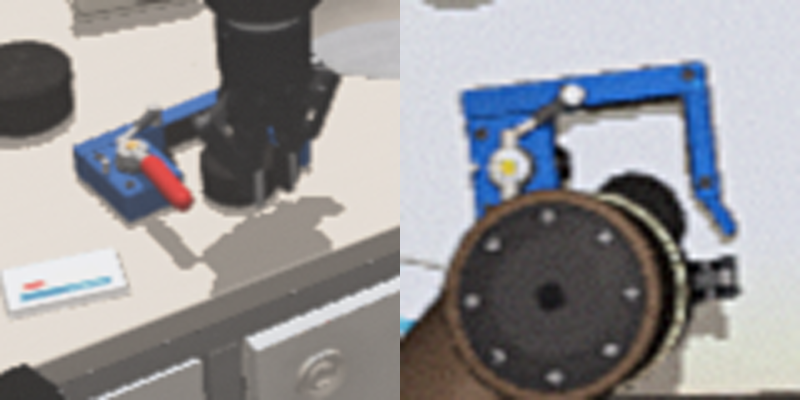

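Scene and top crop: the pot stands flat with its front entering the mouth. Its centre (~(636,223) in the right half) lies on the passage mid-line between the foot edge (571) and the fence face (689). I continue straight in.

Call:
{"op": "play_rows", "data": {"moves": [[[0,0,0],[0.006,0.0007,0],0.024],[[0,0,0],[0.006,0.0007,0],0.024],[[0,0,0],[0.006,0.0007,0],0.024],[[0,0,0],[0.006,0.0007,0],0.024],[[0,0,0],[0.006,0.0007,0],0.024],[[0,0,0],[0.006,0.0007,0],0.024],[[0,0,0],[0.0,0,0],0.024]]}}

```text
time_s: 4.47
tcp_pos: [0.5267, 0.2519, 0.0333]
orientation: [[-0.993, -0.119, 0.001], [-0.119, 0.993, 0.0], [-0.001, 0.0, -1.0]]
force: [0.1, 0.4, -0.3]
width: 0.0241
```

Call:
{"op": "play_rows", "data": {"moves": [[[0,0,0],[0.002,0.0002,0],0.024],[[0,0,0],[0.002,0.0002,0],0.024],[[0,0,0],[0,0,0],0.024]]}}

```text
time_s: 4.72
tcp_pos: [0.5295, 0.2519, 0.0333]
orientation: [[-0.993, -0.12, 0.0], [-0.12, 0.993, -0.0], [-0.0, -0.0, -1.0]]
force: [0.8, -0.8, 0.6]
width: 0.0241
```

Call:
{"op": "play_rows", "data": {"moves": [[[0,0,0],[0.002,0.0002,0],0.024],[[0,0,0],[0.001,0.0002,0],0.024],[[0,0,0],[0,0,0],0.024]]}}

```text
time_s: 4.97
tcp_pos: [0.5325, 0.2525, 0.0334]
orientation: [[-0.993, -0.12, 0.0], [-0.12, 0.993, 0.0], [-0.0, 0.0, -1.0]]
force: [0.8, 0.3, 0.7]
width: 0.0242
```

Call:
{"op": "play_rows", "data": {"moves": [[[0,0,0],[0.001,0.0001,0],0.024],[[0,0,0],[0.001,0.0001,0],0.024],[[0,0,0],[0,0,0],0.024]]}}

```text
time_s: 5.22
tcp_pos: [0.5345, 0.2526, 0.0333]
orientation: [[-0.993, -0.12, 0.0], [-0.12, 0.993, 0.0], [-0.0, 0.0, -1.0]]
force: [-0.1, 0.2, 1.0]
width: 0.024
```

Call:
{"op": "play_rows", "data": {"moves": [[[0,0,0],[0.001,0.0001,0],0.024],[[0,0,0],[0.001,0.0001,0],0.024],[[0,0,0],[0,0,0],0.024]]}}

```text
time_s: 5.47
tcp_pos: [0.5361, 0.2526, 0.0332]
orientation: [[-0.993, -0.119, -0.001], [-0.119, 0.993, -0.0], [0.001, -0.0, -1.0]]
force: [-2.7, -0.3, 1.3]
width: 0.024
```

```bash
python3 - <<'E'
from h import *
s=robot.get_state(); print(s["tcp_pos"],s["force"])
a=cam("scene")["frame"][200:300,200:300]; b=cam("top")["frame"][180:260,190:270]
f=lambda x:cv2.resize(x,(400,400),interpolation=cv2.INTER_CUBIC)
save("c3",np.hstack([f(a),f(b)]))
E
```

```text
[0.53606857 0.2525948  0.03321236] [-2.71877152 -0.25762793  1.27027847]
```

View pics/c3.png

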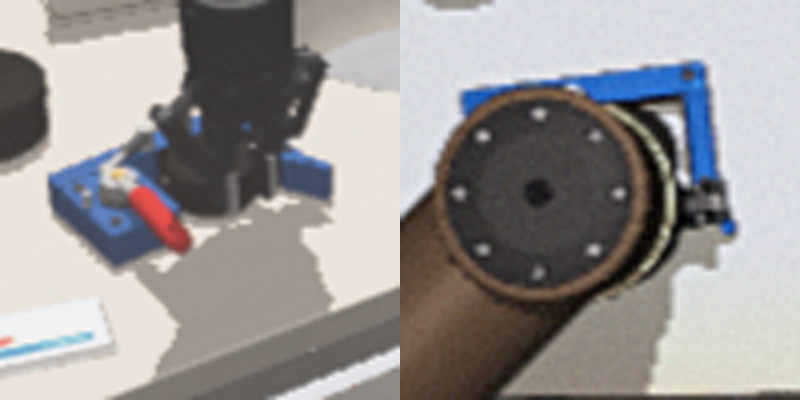

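The pot is inside the mouth and a force of -2.7 N has appeared. I'll press a little more to confirm contact with the stop.

Call:
{"op": "play_rows", "data": {"moves": [[[0,0,0],[0.001,0.0001,0],0.024],[[0,0,0],[0,0,0],0.024]]}}

```text
time_s: 5.73
tcp_pos: [0.5363, 0.2525, 0.0332]
orientation: [[-0.993, -0.119, -0.002], [-0.119, 0.993, -0.001], [0.002, -0.001, -1.0]]
force: [-6.8, 0.8, 4.0]
width: 0.024
```

Call:
{"op": "play_rows", "data": {"moves": [[[0,0,0],[0.001,0.0001,0],0.024],[[0,0,0],[0,0,0],0.024]]}}

```text
time_s: 5.9
tcp_pos: [0.5364, 0.2524, 0.033]
orientation: [[-0.993, -0.119, -0.003], [-0.119, 0.993, -0.001], [0.003, -0.001, -1.0]]
force: [-9.2, 1.2, 5.5]
width: 0.0238
```

The pot is home: the force rises to -9 N while the TCP stays put. I back straight off, raise to lever height, close the fingers and move beside the lever.

Call:
{"op": "play_rows", "data": {"moves": [[[0,0,0],[-0.004,-0.0005,0],0.024],[[0,0,0],[-0.008,-0.001,0],0.024],[[0,0,0],[-0.012,-0.0015,0],0.024],[[0,0,0],[-0.012,-0.0015,0],0.024],[[0,0,0],[-0.015,-0.002,0],0.024],[[0,0,0],[-0.015,-0.002,0],0.024],[[0,0,0],[0,0,0.012],0.0],[[0,0,0],[0,0,0.011],0.0]]}}

```text
time_s: 6.57
tcp_pos: [0.4712, 0.244, 0.0564]
orientation: [[-0.993, -0.12, -0.0], [-0.12, 0.993, -0.001], [0.001, -0.001, -1.0]]
force: [0.8, 1.3, 0.4]
width: 0.0011
```

Call:
{"op": "play_rows", "data": {"moves": [[[0,0,-0.044],[0,0.01,0],0.0],[[0,0,-0.044],[0.005,0.01,0],0.0],[[0,0,0],[0.01,0.01,0],0.0],[[0,0,0],[0.005,0.008,0],0.0],[[0,0,0],[0,0,0],0.0],[[0,0,0],[0,0,0],0.0]]}}

```text
time_s: 7.07
tcp_pos: [0.4922, 0.2824, 0.056]
orientation: [[-0.999, -0.032, -0.0], [-0.032, 0.999, -0.0], [0.0, -0.0, -1.0]]
force: [-0.2, 0.1, 0.5]
width: -0.0
```

```bash
python3 - <<'E'
from h import *
s=robot.get_state(); print(s["tcp_pos"],s["force"],s["width"])
a=cam("scene")["frame"][200:300,200:300]; b=cam("wrist")["frame"][180:380,180:380]
f=lambda x:cv2.resize(x,(400,400),interpolation=cv2.INTER_CUBIC)
save("c4",np.hstack([f(a),f(b)]))
E
```

```text
[0.49215132 0.28244926 0.05599044] [-0.2202008   0.06768398  0.5019674 ] -3.855983629381027e-05
```

View pics/c4.png

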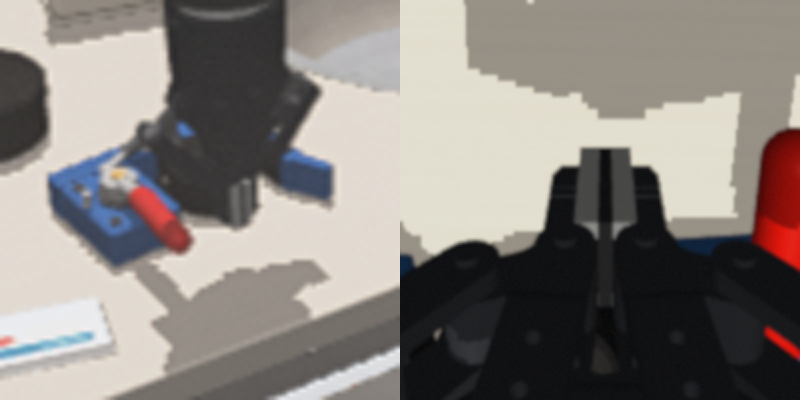

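The fingers are closed and stand inside the lever, which is at the right of the wrist crop around (775,190). I move to contact and begin the arc.

Call:
{"op": "play_rows", "data": {"moves": [[[0,0,0],[0,0.01,0],0.0],[[0,0,0],[0,0.01,0],0.0],[[0,0,-0.1],[-0.002,0.009,0],0.0],[[0,0,-0.1],[-0.002,0.008,0],0.0],[[0,0,0],[0,0,0],0.0]]}}

```text
time_s: 7.58
tcp_pos: [0.4881, 0.3199, 0.0563]
orientation: [[-0.985, 0.171, -0.0], [0.171, 0.985, -0.002], [-0.0, -0.002, -1.0]]
force: [3.0, -5.8, 2.5]
width: -0.0001
```

Contact is made, at about 6 N as expected. I continue along the arc.

Call:
{"op": "play_rows", "data": {"moves": [[[0,0,-0.1],[-0.001,0.008,0],0.0],[[0,0,-0.1],[0,0.008,0],0.0],[[0,0,-0.1],[0.001,0.008,0],0.0],[[0,0,-0.1],[0.0015,0.0075,0],0.0],[[0,0,0],[0,0,0],0.0]]}}

```text
time_s: 8.0
tcp_pos: [0.4951, 0.3464, 0.0554]
orientation: [[-0.85, 0.527, -0.017], [0.527, 0.85, 0.011], [0.02, 0.0, -1.0]]
force: [-2.8, -1.5, 1.3]
width: 0.0
```

Call:
{"op": "play_rows", "data": {"moves": [[[0,0,-0.1],[0.0025,0.0075,0],0.0],[[0,0,-0.1],[0.003,0.007,0],0.0],[[0,0,-0.1],[0.004,0.007,0],0.0],[[0,0,0],[0,0,0],0.0]]}}

```text
time_s: 8.33
tcp_pos: [0.5364, 0.3359, 0.0496]
orientation: [[-0.703, 0.707, -0.073], [0.699, 0.707, 0.108], [0.128, 0.025, -0.991]]
force: [-4.4, -0.7, 15.6]
width: -0.0002
```

The pose deviates from the command: TCP y is 0.336 rather than about 0.373, and the tool is tilted. I'll check before moving on.

```bash
python3 - <<'E'
from h import *
s=robot.get_state(); print(s)
a=cam("scene")["frame"][180:300,190:310]; b=cam("top")["frame"][180:260,190:270]
f=lambda x:cv2.resize(x,(400,400),interpolation=cv2.INTER_CUBIC)
save("c5",np.hstack([f(a),f(b)]))
E
```

```text
{'time_s': 8.3333, 'qpos': array([  45.166342  ,   27.77143626,  -13.41777489,   -9.95217892,
        -47.77935851, -173.45140927]), 'dq': array([ 2.12615225, -0.68766852, -2.63104078,  3.40335994,  2.41297456,
       -0.06241191]), 'effort': array([ -3.2914938 , -50.44431567,  20.81716776,   3.83654952,
         1.57361023,   0.05652054]), 'tcp_pos': array([0.53636163, 0.33585791, 0.04958438]), 'orientation': array([[-0.7034593 ,  0.70698716, -0.07289828],
       [ 0.69910991,  0.70677883,  0.10820819],
       [ 0.12802476,  0.02515615, -0.99145188]]), 'force': array([-4.38196107, -0.66469093, 15.56078218]), 'wrist_torque': array([-0.41279842,  1.85123307,  0.22112802]), 'width': -0.00022705990371501154}
```

View pics/c5.png

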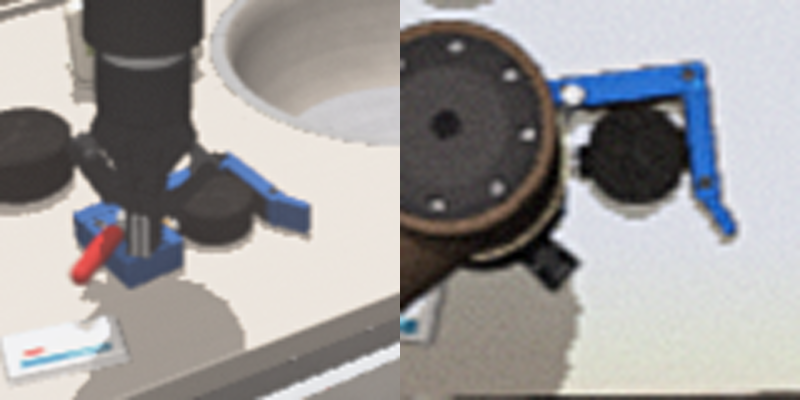

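Cause: joint 6 is at its limit (-173.45° of ±173.66°) because I kept turning the tool clockwise. The arm then drifted toward the pivot. The pot is still home (crop ~(637,155)). The lever is held part-way by the finger and has not locked. I'll lift out, unwind the wrist and redo the push with a fixed tool yaw.

Call:
{"op": "play_rows", "data": {"moves": [[[0,0,0.02],[-0.001,0,0.004],0.0],[[0,0,0.02],[-0.001,0,0.006],0.0],[[0,0,0.02],[0,0,0.01],0.0]]}}

```text
time_s: 8.68
tcp_pos: [0.5311, 0.3353, 0.0666]
orientation: [[-0.747, 0.659, -0.082], [0.652, 0.751, 0.098], [0.127, 0.02, -0.992]]
force: [0.2, -0.4, 0.5]
width: -0.0001
```

Call:
{"op": "play_rows", "data": {"moves": [[[0,0,0.0],[0,0,0.03],0.0],[[0,0,0.0],[0,0,0.03],0.0],[[-0.06,-0.04,0.08],[0,0,0],0.0],[[-0.05,-0.04,0.08],[0,0,0],0.0],[[0,0,0.12],[-0.01,-0.01,0],0.0],[[0,0,0.12],[-0.01,-0.01,0],0.0],[[0,0,0.12],[-0.01,-0.01,0],0.0],[[0,0,0.12],[-0.01,-0.01,0],0.0]]}}

```text
time_s: 9.35
tcp_pos: [0.4912, 0.2956, 0.1275]
orientation: [[-0.997, 0.074, 0.002], [0.074, 0.997, -0.019], [-0.004, -0.019, -1.0]]
force: [0.6, 0.4, 0.1]
width: 0.0002
```

```bash
python3 - <<'E'
from h import *
s=robot.get_state(); print(s["qpos"],s["tcp_pos"],s["orientation"].round(3).tolist(),s["force"])
for n in("wrist","top"):
    d=cam(n); im=d["frame"]; P=cloud(d); hsv=cv2.cvtColor(im,cv2.COLOR_RGB2HSV)
    m=((hsv[...,0]<8)|(hsv[...,0]>172))&(hsv[...,1]>150)&(hsv[...,2]>80)&(np.hypot(P[...,0]-.565,P[...,1]-.33)<.11)
    w=ray(d,np.argwhere(m)[:,::-1],.049)[:,:2]
    if len(w)>20:
        c=w.mean(0); V=np.linalg.svd(w-c,full_matrices=False)[2][0]; V*=np.sign(V@(c-[.565,.33])); t=(w-c)@V
        print(n,len(w),"psi deg",np.degrees(np.arctan2(V[1],-V[0])),"tip",c+V*t.max())
    save("x_"+n,im)
E
```

```text
[  51.10689766   17.60244785  -21.61960392    1.01028538  -51.54536715
 -146.01157041] [0.4911748  0.29564805 0.12746977] [[-0.997, 0.074, 0.002], [0.074, 0.997, -0.019], [-0.004, -0.019, -1.0]] [0.60187345 0.36226613 0.07775182]
wrist 1578 psi deg 66.89981728977126 tip [0.52675051 0.41985052]
```

The lever measures ψ = 66.9°, so θ ≈ 1.20 rad: it had already snapped into lock. I'll move the arm clear and verify the pot.

Call:
{"op": "play_rows", "data": {"moves": [[[0,0,0],[-0.01,-0.03,0.02],0.0],[[0,0,0],[0,-0.035,0.02],0.0],[[0,0,0],[0,-0.035,0.02],0.0],[[0,0,0],[0,-0.035,0.02],0.0],[[0,0,0],[0,-0.035,0.02],0.0],[[0,0,0],[0,-0.035,0.02],0.0],[[0,0,0],[0,-0.035,0],0.0],[[0,0,0],[0,0,0],0.0]]}}

```text
time_s: 10.12
tcp_pos: [0.482, 0.052, 0.2492]
orientation: [[-0.996, 0.087, 0.005], [0.087, 0.996, -0.018], [-0.006, -0.018, -1.0]]
force: [-0.5, -0.8, -1.6]
width: 0.0
```

```bash
python3 - <<'E'
from h import *
import pickle
d=cam("top"); im=d["frame"]; P=cloud(d); d0=pickle.load(open("top.pkl","rb"))
dark=((im.max(2)<60)&(P[...,2]>.02)&(P[...,2]<.045)).astype(np.uint8)
dark=cv2.morphologyEx(dark,cv2.MORPH_OPEN,np.ones((5,5),np.uint8))
n,l,s,c=cv2.connectedComponentsWithStats(dark[:, :])
for i in range(1,n):
    u,v=c[i]
    if s[i,4]>150 and 200<u<265 and v>180:
        w=ray(d,(u,v),.033)[0,:2]; A=np.radians(7); R=np.array([[np.cos(A),-np.sin(A)],[np.sin(A),np.cos(A)]])
        print("pot",(u,v),s[i],w,"fixture",(w-[.5752,.2541])@R, "z",np.median(P[l==i][:,2]))
df=cv2.absdiff(im,d0["frame"]).max(2)
hsv=cv2.cvtColor(im,cv2.COLOR_RGB2HSV)
m=((hsv[...,0]<8)|(hsv[...,0]>172))&(hsv[...,1]>150)&(hsv[...,2]>80)&(np.hypot(P[...,0]-.565,P[...,1]-.33)<.11)
w=ray(d,np.argwhere(m)[:,::-1],.049)[:,:2];c=w.mean(0);V=np.linalg.svd(w-c,full_matrices=False)[2][0];V*=np.sign(V@(c-[.565,.33]))
print("psi",np.degrees(np.arctan2(V[1],-V[0])))
a=im[180:260,150:270]; b=cam("scene")["frame"][190:310,160:310]
save("c6",np.vstack([cv2.resize(np.hstack([a,d0["frame"][180:260,150:270]]),(800,267),interpolation=cv2.INTER_CUBIC),cv2.resize(b,(800,640),interpolation=cv2.INTER_CUBIC)[150:480]]))
E
```

```text
pot (np.float64(236.40251572327045), np.float64(210.20754716981133)) [226 200  21  20 318] [0.57676462 0.25366719] fixture [ 0.00150021 -0.00062027] z 0.03176785941842797
psi 67.6844771713203
```

View pics/c6.png

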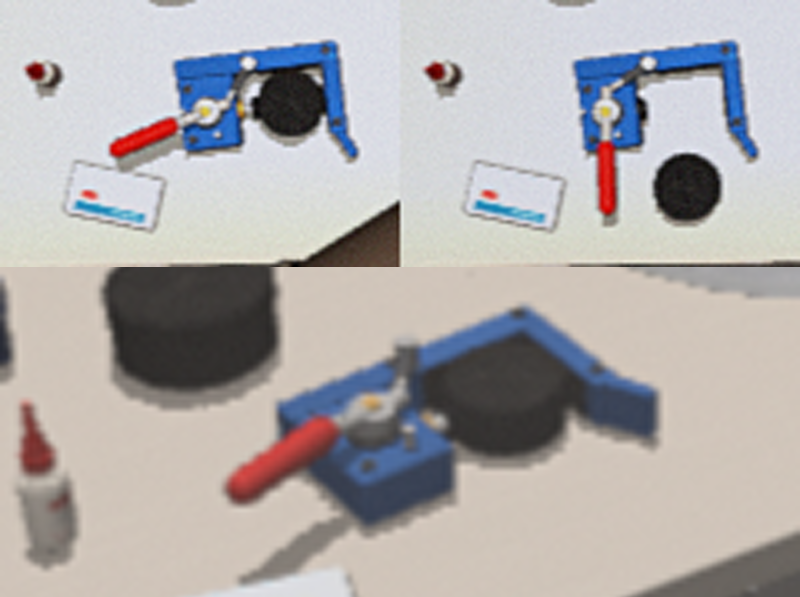

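The lever is locked outward. The pot sits flat against the back stop and fence with the foot on it, the gauze and dropper have not moved, and the arm is clear. I'm handing in.

```bash
python3 -c "
from workcell import robot
print(robot.finish_job())"
```

```text
the job is handed in; nothing more can be done
None
```

The pot is home in the fixture, the red lever is locked, and I handed the job in at about 10 s. I slid the smallest pot (66 mm) in with two fingertips until it pressed on the back stop with about 9 N without moving further. Then I pushed the lever outward past its dead point.

**Last checks**
- **Lever:** it measures about 1.20 to 1.22 rad from open, with 1.2 as the lock.
- **Pot:** its centre is at fixture (+1.5, -0.6) mm, within camera error. It stands flat (top at 32 mm), with the clamp foot on it.
- **Surroundings:** the gauze pack and dropper are where they were. I did not re-measure the loupe, lens case and forceps; the arm only passed over that side well above them. The arm was clear at hand-in.

**One thing went wrong:** near the end of the lever swing the wrist joint came up against its range (-173.45° read, limit -173.66°). The tool tilted and drifted, probably bringing the fingertips down on the clamp block; about 16 N was the highest reading there. I lifted out and unwound the wrist, and the later pictures showed the lever already locked and the pot undisturbed. No reading I took was past a limit, but I only read joint angles and forces at the end of each move.

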